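Set the polishing lathe to full speed

ROBOT

A 7-joint arm with a two-finger parallel gripper is mounted at the origin on the work surface. World frame = base frame: x ahead of the robot, y to its left, z up, the work surface at z = 0. Lengths are in m, angles in rad, forces in N, time in s.
With the tool pointing down it reaches from about 0.4 to 0.875 m from the base axis. Payload 19.3 kg.
Tool frame: the origin (TCP) lies at the very end of the fingers, on their centre line; the grasp point (between the pads) lies 19 mm behind it; z points along the fingers, y is the line along which they close (so a half turn about z gives the same grasp; the last joint's range is limited). The gripper opens to 85 mm and grips with 20 to 120 N. Pads are 22 mm wide; open, the fingers measure 114 mm over their backs; the gripper's body (76 mm by 85 mm) begins 54 mm behind the grasp point. The pads swing forward as they close: fully open they stand 13 mm farther back than shut.
Start: joints at [-1.242, 0.521, -0.036, 1.599, 0.021, 1.021, -0.113], TCP at [0.243, 0.576, 0.231] pointing down, gripper open.
Joint ranges: [-2.91, 2.91], [-0.3, 2.13], [-1.5, 1.42], [0.17, 2.43], [-1.26, 4.41], [0.16, 1.93], [-2.52, 2.52]. Speed limits (rad/s): [1.89, 1.89, 2.39, 2.39, 3.01, 3.01, 3.01].

INTERFACE

Orientations are given as [roll, pitch, yaw] about the fixed x, y, z axes, in that order (R = Rz(yaw) Ry(pitch) Rx(roll)).
In Python, from workcell import monitor, optics, job_done gives the robot as it stands.
- The arm moves only by the shell command python3 -m handwheel 'ROWS' [FORCE]. ROWS is JSON, a list of rows, each an object of numbers: "dx", "dy", "dz": the shift along the tool's x, y, z in cm; "wx", "wy", "wz": the turn, a rotation vector about the tool's x, y, z in rad; "claw": the opening in per cent of the stroke, from 0 (shut) to 100 (fully open). A call has 1 to 8 rows; each row shifts and turns the commanded pose from where the row before left it, along the tool's axes as they then stand; what a row does not reach is not made up. A row lasts 1/8 s, in which the tool goes at most 62.5 mm and 10.7 degrees, less where a joint would pass 70% of its speed; a pose out of reach is approached as far as the arm can. A call with a gripper value outside its range is refused whole. The fingers move at their own pace and stop on an object; FORCE is the grip in N (left out, the last holds). Time passes only in rows, so rows that do not move let the fingers close. It gives the time, the measured TCP pose, the force, the opening and the grip force at its end, in the units of the state.
- monitor.observe(): the state, without advancing time (a new reading comes with each control period).
- optics.grab_frame(name): name is "scene" or "top" or "wrist"; returns a dict with "frame" (384x512x3 uint8, blue, green, red), "fovy" (degrees; the focal length in pixels is half the picture's height over the tangent of half this angle, whatever the lens; pixels are square), "cx", "cy" (the principal point, pixels), "R" (3x3) and "t" (3): a world point X has camera coordinates R X + t. Camera axes: x right, y down, z forward; pixel columns grow to the right and rows downward; lengths in m; the calibration is good to about 2 mm. A picture is of the moment at which its call begins. There is no depth.
- job_done(): hands the job in; it is judged then, once.
Trained networks look in the newest picture that a camera, given by its name, has taken for a name from the list of things; names that differ only in an ending like _2 or _b are one class to them, and where a whole thing is asked for, a point or a joint stands for the part that bears it (a point fixed in the world has none). Each returns a list of dicts, best first, with "p" (0 to 1); they miss things now and then, are a little off and sometimes report something else, mostly with a low value. They report only what shows in the picture. A call takes as long as a camera call.
- optics.masks_of(name, camera): "region" (384x512 bool, what is visible of it) and "rect" ([left, top, width, height] in pixels, round what is visible of it).
The state is a dict: "clock": time; "qpos": joint angles; "qd": joint speeds; "joint_efforts": joint torques, N m; "position": TCP position; "tool_rot": TCP orientation; "force": force on the tool from outside, world axes, zero at the start; "moment": the same for the moment, N m; "grip_width": finger opening in m; "finger_force": force on a finger pad.
Only numpy, scipy, OpenCV 4.12 (cv2) and the standard library are available. Lean on these libraries where they do the work, as an engineer would, in place of code of your own. Each camera call takes 0.05 s, during which the arm holds its last target. There are 200 camera calls.

TASK

Make the bench polishing lathe ready for a full-speed buff: first push the raised clear shield down in front of the buffing wheel until it rests on its stop, then push the ball-ended speed lever round from off, past the half-speed click, to its far stop (full speed) and leave it there. Just push with the outside of the fingers: do not squeeze the lever or force either of them against its stop, and leave the loose things on the bench where they lie.

Things in the scene. Friction and masses are not known exactly. Their poses are not given: they have to be found in the camera images.
- polisher: green bench polishing lathe, bolted down: motor 130 mm thick lying along its y, on a foot 200 (x) by 170 mm (y). Origin on the bench under the motor's middle; -x is its front (towards the robot), y to the left seen from the robot. White buffing wheel on the left in a grey hood (x -53 to 67, y 107 to 218, top at 231 mm); felt cone on the right-hand spindle. Motor and its cover reach 231 mm up.
- shield (a joint): tilt of the clear shield in its aluminium frame, hinged on the hood's front upper edge, rad. 0: down on its stop, running from the hinge to the lathe's front (-x) and 40 degrees below level. Grows as it is raised: 0.70 level, 1.8 upper stop. Friction keeps it where it is left (about 1 to 3 N at the frame moves it). Starts between 0.95 and 1.5.
- shield_hinge (a point): middle of the shield's hinge line, fixed on the lathe 228 mm above the bench; axes as the lathe's, the hinge line along y. The hood lies behind it (+x), the shield ahead of it (-x): 110 mm from hinge to free edge, 108 mm wide, 6 mm thick.
- shield_edge (a point): middle of the shield's free edge, 110 mm from the hinge line; moves with the shield.
- speed_lever (a joint): turn of the lever about its upright axis, rad; grows anticlockwise from above: the ball goes from left to right seen from the robot. 0 (stop): off, arm 45 degrees left of the lathe's -x. 0.785: half speed, first detent, arm along -x. 1.571 (far stop): full speed. Detents hold it at all three; it takes about 5 to 7 N at the ball to leave one, and past half-way it jumps on to the next. Starts off.
- lever_axis (a point): point on the lever's upright turning axis at the height of the ball's centre, 114 mm above the bench; fixed on the lathe, axes as the lathe's. Below it is the switch box, 82 x 82 mm, 68 mm high, in front of the motor (x -155, y -65 mm from the lathe's origin).
- lever_ball (a point): centre of the black ball, 32 mm in diameter, on an upright 10 mm stem at the end of the lever's arm, 85 mm from the turning axis and 114 mm above the bench; the arm below it is 10 mm thick, its top 85 mm above the bench.
- compound_bar: loose bar of polishing compound, 105 x 40 x 28 mm high, origin at its underside; to be left alone
- spare_buff: loose spare buffing wheel lying flat, 100 mm diameter, 20 mm high, origin at its underside; to be left alone
- ring_clamp: loose wooden ring clamp lying flat, 120 x 31 x 26 mm high, origin at its underside; to be left alone
- oil_bottle: loose small brown bottle standing, 38 mm diameter, 85 mm high, origin at its underside; to be left alone
- handpiece: loose handpiece with a small cutting disc, lying along its x, 170 mm long, 25 mm thick, origin at its underside; to be left alone
- mandrel: loose tapered steel ring mandrel lying along its x, 256 mm long, 27 mm thick, origin at its underside; to be left alone
- tray: loose wooden tray 120 x 90 x 22 mm high with a ring in it, origin at its underside; to be left alone
- ring: small brass ring lying in the tray, 23 mm diameter, 6 mm high, origin at its underside; to be left alone

How it is judged:
On the way, in this order (a step that is already met when the one before it is completed fails the run):
1. the shield is down on its stop, the lever still off (value of joint shield below 0.12 rad and value of joint speed_lever below 0.3 rad), for 0.2 s.
2. the lever is at its far stop (value of joint speed_lever above 1.45 rad), for 0.2 s.
At the end, for the whole second after the job is handed in: the shield rests on its stop (within 0.12 rad), the speed lever is at its far stop (above 1.45 rad) and at rest, and every loose thing is within 30 mm of where it lay, the bottle upright (value of joint shield below 0.12 rad and value of joint speed_lever above 1.45 rad and velocity of joint speed_lever between -0.1 and 0.1 rad/s and distance of each of compound_bar, spare_buff, ring_clamp, oil_bottle, handpiece, mandrel, tray, ring from where it was at the start of the episode below 0.03 m and angle between oil_bottle's own z axis and vertical below 0.2 rad); the robot touches nothing.
It fails at once if the lever is squeezed or forced (over 35 N from the fingers) (contact force between the fingers and speed_lever above 35 N).
It fails at once if the shield is forced (over 60 N from the fingers) (contact force between the fingers and shield above 60 N).
It fails at once if a loose thing is pushed away, lifted or carried (30 mm) (distance of any of compound_bar, spare_buff, ring_clamp, oil_bottle, handpiece, mandrel, tray, ring from where it was at the start of the episode above 0.03 m).
It fails at once if a loose thing is lifted off the bench (height (world z) of any of compound_bar, spare_buff, ring_clamp, oil_bottle, handpiece, mandrel, tray above 0.012 m or height (world z) of ring above 0.016 m).
It fails at once if the bottle is knocked over (angle between oil_bottle's own z axis and vertical above 0.5 rad).
It also fails if it takes over 58 s, if anything falls off the work surface, if the arm or the gripper's body presses on something with over 40 N, if the wrist force passes 120 N, or if a joint passes its speed limit or range.

## Working session

There is one attempt and no reset: what is moved stays moved. The work goes in short steps, Python scripts to look and compute and a shell command to move; the robot and the scene stay as the last step left them, time stands still between calls to the robot, and variables do not carry over. Pictures are saved under pics/ and viewed, at most 10 in all, crops included, and the job is handed in when it is done.

```bash
mkdir -p pics; ls
python3 - <<'E'
from workcell import monitor, optics
import cv2,numpy as np
ims=[]
for c in ["scene","top"]:
    f=optics.grab_frame(c); ims.append(f["frame"])
    cv2.imwrite(f"pics/{c}0.png",f["frame"])
    print(c,f["fovy"],f["cx"],f["cy"],np.round(f["R"],4).tolist(),np.round(f["t"],4).tolist())
    for n in ["polisher","shield","shield_edge","speed_lever","lever_ball","oil_bottle","mandrel","handpiece","tray","compound_bar","spare_buff","ring_clamp"]:
        print(n,[(round(m["p"],2),m["rect"],np.round(np.argwhere(m["region"]).mean(0)[::-1],1).tolist()) for m in optics.masks_of(n,c)[:2]])
s=monitor.observe();print(s["clock"],s["position"],s["tool_rot"],s["force"])
E
```

```text
pics
scene 55.28807442006602 252.65357804860218 191.51435710662528 [[-0.998, 0.0622, -0.0124], [0.0592, 0.8445, -0.5323], [-0.0226, -0.5319, -0.8465]] [0.5884, 0.0426, 1.1907]
polisher [(0.81, [141.8, 108.3, 136.9, 131.4], [204.0, 185.6])]
shield [(0.97, [201.6, 172.6, 47.1, 47.7], [226.2, 194.4])]
shield_edge [(0.98, [203.2, 172.3, 45.8, 51.6], [226.3, 194.0]), (0.2, [244.5, 232.9, 36.4, 26.5], [261.2, 246.4])]
speed_lever [(0.75, [253.2, 160.2, 23.0, 22.0], [263.9, 169.2])]
lever_ball [(0.49, [251.7, 159.0, 27.8, 23.7], [264.2, 169.5]), (0.25, [288.2, 166.3, 13.9, 30.6], [294.2, 179.6])]
oil_bottle [(0.47, [247.3, 199.1, 14.3, 21.5], [251.4, 210.9]), (0.24, [301.1, 321.7, 55.8, 43.0], [329.3, 343.6])]
mandrel [(0.84, [200.8, 360.5, 98.0, 11.8], [253.8, 362.8])]
handpiece [(0.7, [279.5, 99.6, 4.3, 38.3], [282.0, 117.7])]
tray [(0.59, [303.2, 320.4, 51.2, 43.4], [329.4, 343.6])]
compound_bar [(0.63, [242.8, 236.3, 37.1, 25.1], [261.2, 246.7])]
spare_buff [(0.76, [228.9, 129.5, 24.9, 18.4], [240.7, 137.7])]
ring_clamp [(0.85, [286.0, 167.2, 15.9, 30.9], [293.5, 181.7])]
top 52.4577749
[... 491 characters left out ...]
, 24.2, 22.7], [288.2, 199.1])]
oil_bottle [(0.45, [244.6, 182.7, 14.3, 12.4], [252.7, 188.9]), (0.31, [348.1, 219.6, 42.2, 9.1], [370.4, 225.2])]
mandrel [(0.7, [127.5, 149.9, 11.0, 70.9], [135.0, 187.0])]
handpiece [(0.53, [347.0, 217.9, 46.8, 12.5], [371.5, 225.3])]
tray [(0.79, [128.6, 224.6, 30.1, 36.2], [145.1, 241.7])]
compound_bar [(0.53, [212.3, 183.6, 21.3, 28.6], [222.0, 197.0])]
spare_buff [(0.93, [329.5, 171.3, 26.6, 27.7], [341.0, 182.3])]
ring_clamp [(0.67, [273.8, 226.4, 31.3, 11.4], [288.1, 230.3]), (0.49, [211.3, 145.4, 46.0, 36.1], [230.1, 161.9])]
1.3 [0.24270134 0.57591962 0.2312833 ] [-3.14155487e+00 -3.07985507e-05  2.74275510e+00] [-0.23726226 -0.58517816  0.04029498]
```

Run:
```python
import cv2
a=cv2.imread("pics/scene0.png")[80:280,120:320]; b=cv2.imread("pics/top0.png")[80:250,190:390]
cv2.imwrite("pics/a.png",cv2.resize(a,(600,600),interpolation=cv2.INTER_CUBIC))
cv2.imwrite("pics/b.png",cv2.resize(b,(700,595),interpolation=cv2.INTER_CUBIC))
```

```text
(no output)
```

View pics/a.png

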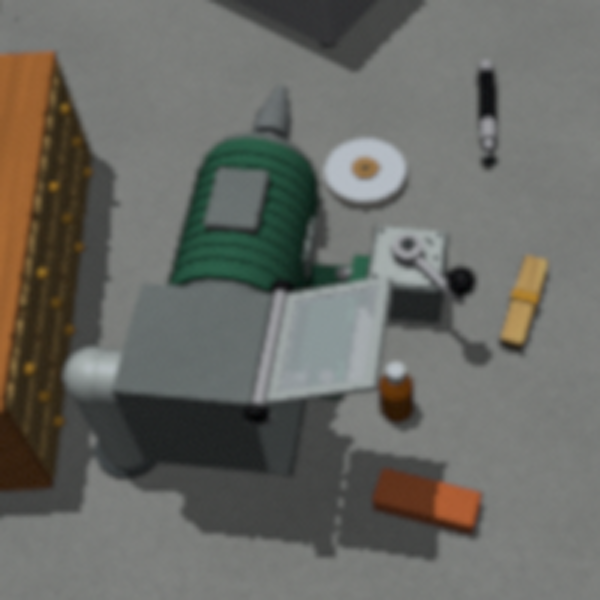

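View pics/b.png

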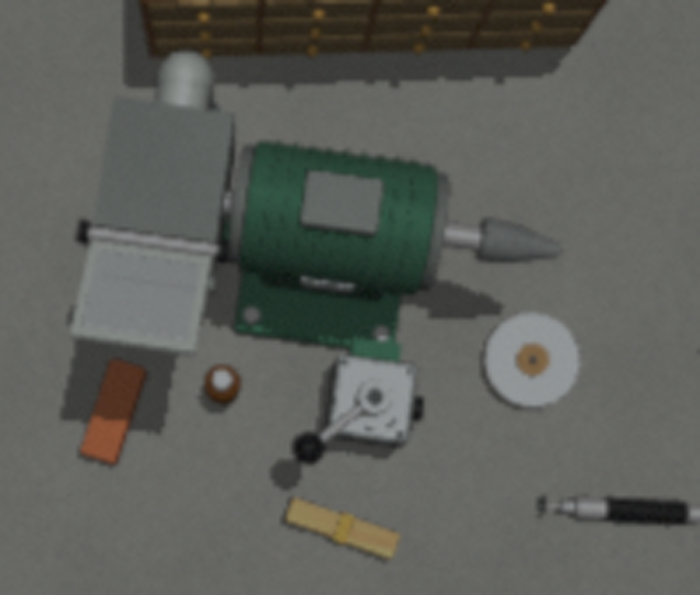

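```bash
cat > h.py <<'E'
import numpy as np
from scipy.optimize import least_squares
C={"scene":(55.28807442006602,252.6536,191.5144,[[-0.998,0.0622,-0.0124],[0.0592,0.8445,-0.5323],[-0.0226,-0.5319,-0.8465]],[0.5884,0.0426,1.1907]),
"top":(52.457774917109234,256.7714,192.7546,[[-0.0268,-0.9996,-0.0028],[-0.9955,0.0269,-0.0904],[0.0904,0.0004,-0.9959]],[0.0028,0.582,1.3825])}
def proj(c,X):
    fo,cx,cy,R,t=C[c]; f=192/np.tan(np.radians(fo/2)); p=np.array(R)@X+t
    return np.array([cx+f*p[0]/p[2],cy+f*p[1]/p[2]])
def back(c,u,v,z):
    fo,cx,cy,R,t=C[c]; R=np.array(R);f=192/np.tan(np.radians(fo/2))
    d=R.T@[(u-cx)/f,(v-cy)/f,1]; o=-R.T@np.array(t); return o+d*(z-o[2])/d[2]
E
python3 - <<'E'
from h import *
obs=[("top","L",297.4,193.1),("top","B",278,207.7),("top","H+",215.7,146.9),("top","H-",252.3,151.4),("top","E+",210.6,174.9),("top","E-",245.7,179.7),
("scene","L",256,161.7),("scene","B",273.7,173.7),("scene","H-",214,177.3),("scene","H+",206,214),("scene","E-",248.7,173.7),("scene","E+",246,208.7)]
def pts(p):
    x,y,w,a,hx=p; c,s=np.cos(w),np.sin(w)
    W=lambda l:np.array([x+c*l[0]-s*l[1],y+s*l[0]+c*l[1],l[2]])
    e=a-np.radians(40); r=.0601
    d={"L":W([-.155,-.065,.09]),"B":W([-.155-r,-.065+r,.114])}
    for k,sg in(("+",1),("-",-1)):
        d["H"+k]=W([hx,.1625+sg*.054,.228]); d["E"+k]=W([hx-.11*np.cos(e),.1625+sg*.054,.228+.11*np.sin(e)])
    d["Hm"]=(d["H+"]+d["H-"])/2;d["Em"]=(d["E+"]+d["E-"])/2
    return d
res=lambda p:np.concatenate([proj(c,pts(p)[k])-[u,v] for c,k,u,v in obs])
r=least_squares(res,[.7,0,-.1,1.2,-.053],loss="soft_l1");print(np.round(r.x,4));print(np.round(res(r.x).reshape(-1,2),1).tolist())
for k,v in pts(r.x).items():print(k,np.round(v,4))
for n,c,u,v,z in [("bottle","top",252.7,188.9,.06),("bar","top",222,197,.028),("clamp","top",288.1,230.3,.026),("buff","top",341,182.3,.02)]:print(n,np.round(back(c,u,v,z),3))
p=r.x;x,y,w=p[:3];c,s=np.cos(w),np.sin(w)
r_=.085
for q in (0,.785,1.571):
    a=w+np.pi-np.pi/4+q; L=pts(p)["L"]; print(q,np.round(L[:2]+r_*np.array([np.cos(a),np.sin(a)]),4))
E
```

```text
[ 0.7329 -0.1136 -0.169   1.1166 -0.0579]
[[-0.4, 0.6], [-0.3, 0.4], [0.7, -0.3], [-1.8, -0.0], [-0.9, 1.3], [-0.3, 1.6], [-0.3, -1.1], [-0.6, -0.7], [-1.3, 1.1], [-0.3, -0.3], [1.0, -2.0], [-1.3, -0.3]]
L [ 0.5691 -0.1516  0.09  ]
B [ 0.52   -0.0823  0.114 ]
H+ [0.7121 0.1096 0.228 ]
E+ [0.6131 0.1265 0.2727]
H- [0.694  0.0031 0.228 ]
E- [0.5949 0.02   0.2727]
Hm [0.7031 0.0563 0.228 ]
Em [0.604  0.0732 0.2727]
bottle [0.593 0.001 0.06 ]
bar [0.57  0.113 0.028]
clamp [ 0.444 -0.121  0.026]
buff [ 0.612 -0.32   0.02 ]
0 [ 0.52   -0.0823]
0.785 [ 0.4853 -0.1373]
1.571 [ 0.4998 -0.2008]
```

```bash
python3 -m handwheel '[{"dz":-5,"wz":-0.115,"claw":0},{"dz":-5,"wz":-0.115,"claw":0},{"dx":-3.9,"dy":-3.6},{"dx":-3.9,"dy":-3.6},{"dx":-3.9,"dy":-3.6},{"dx":-3.9,"dy":-3.6},{"dx":-3.9,"dy":-3.6},{"dx":-3.9,"dy":-3.6}]'
```

```text
schema error: expected keys dx, dy, dz, wx, wy, wz, claw
```

```bash
python3 -m handwheel '[{"dx":0,"dy":0,"dz":-5,"wx":0,"wy":0,"wz":-0.115,"claw":0},{"dx":0,"dy":0,"dz":-5,"wx":0,"wy":0,"wz":-0.115,"claw":0},{"dx":-3.9,"dy":-3.6,"dz":0,"wx":0,"wy":0,"wz":0,"claw":0},{"dx":-3.9,"dy":-3.6,"dz":0,"wx":0,"wy":0,"wz":0,"claw":0},{"dx":-3.9,"dy":-3.6,"dz":0,"wx":0,"wy":0,"wz":0,"claw":0},{"dx":-3.9,"dy":-3.6,"dz":0,"wx":0,"wy":0,"wz":0,"claw":0},{"dx":-3.9,"dy":-3.6,"dz":0,"wx":0,"wy":0,"wz":0,"claw":0},{"dx":-3.9,"dy":-3.6,"dz":0,"wx":0,"wy":0,"wz":0,"claw":0}]'
```

```text
clock: 2.3
position: [0.438, 0.3222, 0.3315]
tool_rot: [3.141, 0.0, 2.973]
force: [2.0, 0.6, 0.1]
grip_width: 0.0001
finger_force: 0.0
```

```bash
python3 -m handwheel '[{"dx":-3.9,"dy":-3.6,"dz":0,"wx":0,"wy":0,"wz":0,"claw":0},{"dx":-3.9,"dy":-3.6,"dz":0,"wx":0,"wy":0,"wz":0,"claw":0},{"dx":-3.9,"dy":-3.6,"dz":0,"wx":0,"wy":0,"wz":0,"claw":0},{"dx":-3.9,"dy":-3.6,"dz":0,"wx":0,"wy":0,"wz":0,"claw":0},{"dx":-3.9,"dy":-3.6,"dz":0,"wx":0,"wy":0,"wz":0,"claw":0},{"dx":-3.9,"dy":-3.6,"dz":0,"wx":0,"wy":0,"wz":0,"claw":0},{"dx":0,"dy":0,"dz":0,"wx":0,"wy":0,"wz":0,"claw":0}]'
python3 - <<'E'
from workcell import monitor, optics
import cv2
f=optics.grab_frame("scene")["frame"][60:260,120:320]
cv2.imwrite("pics/c.png",cv2.resize(f,(600,600),interpolation=cv2.INTER_CUBIC))
E
```

```text
clock: 3.18
position: [0.6329, 0.0672, 0.3307]
tool_rot: [-3.14, 0.0, 2.967]
force: [-1.5, 0.6, -0.1]
grip_width: 0.0001
finger_force: 0.0
```

View pics/c.png

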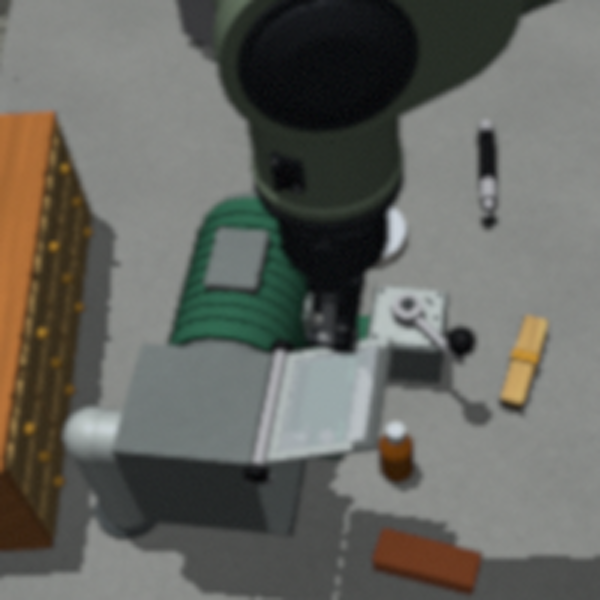

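The picture shows the closed fingertips over the shield (near crop pixel 330,345), with the lathe and the loose things unmoved. I'll push down next.

```bash
python3 -m handwheel '[{"dx":0,"dy":0,"dz":3,"wx":0,"wy":0,"wz":0,"claw":0},{"dx":0,"dy":0,"dz":2,"wx":0,"wy":0,"wz":0,"claw":0},{"dx":0,"dy":0,"dz":1.5,"wx":0,"wy":0,"wz":0,"claw":0},{"dx":0,"dy":0,"dz":1.5,"wx":0,"wy":0,"wz":0,"claw":0},{"dx":0,"dy":0,"dz":1.5,"wx":0,"wy":0,"wz":0,"claw":0},{"dx":0,"dy":0,"dz":1.5,"wx":0,"wy":0,"wz":0,"claw":0},{"dx":0,"dy":0,"dz":1.5,"wx":0,"wy":0,"wz":0,"claw":0},{"dx":0,"dy":0,"dz":0.5,"wx":0,"wy":0,"wz":0,"claw":0}]'
```

```text
clock: 4.22
position: [0.6312, 0.0713, 0.2002]
tool_rot: [-3.141, -0.001, 2.973]
force: [0.5, -0.3, 1.1]
grip_width: 0.0
finger_force: 0.8
```

```bash
python3 -m handwheel '[{"dx":0,"dy":0,"dz":0.6,"wx":0,"wy":0,"wz":0,"claw":0},{"dx":0,"dy":0,"dz":0.4,"wx":0,"wy":0,"wz":0,"claw":0},{"dx":0,"dy":0,"dz":0.3,"wx":0,"wy":0,"wz":0,"claw":0},{"dx":0,"dy":0,"dz":0,"wx":0,"wy":0,"wz":0,"claw":0}]'
```

```text
clock: 4.72
position: [0.6313, 0.0714, 0.1881]
tool_rot: [-3.141, -0.0, 2.973]
force: [-0.4, -1.1, 0.1]
grip_width: -0.0002
finger_force: 0.0
```

```bash
for i in 1 2; do python3 -m handwheel '[{"dx":0,"dy":0,"dz":0.2,"wx":0,"wy":0,"wz":0,"claw":0},{"dx":0,"dy":0,"dz":0.2,"wx":0,"wy":0,"wz":0,"claw":0}]'; done
python3 - <<'E'
from workcell import monitor, optics
import cv2
f=optics.grab_frame("scene")["frame"][60:260,120:320]
cv2.imwrite("pics/d.png",cv2.resize(f,(600,600),interpolation=cv2.INTER_CUBIC))
E
```

```text
clock: 4.97
position: [0.6315, 0.0715, 0.1843]
tool_rot: [3.141, 0.0, 2.973]
force: [-0.4, -0.4, 1.1]
grip_width: 0.0001
finger_force: 0.7
clock: 5.22
position: [0.6315, 0.0714, 0.1801]
tool_rot: [-3.142, -0.0, 2.973]
force: [-0.4, -0.3, 2.5]
grip_width: -0.0002
finger_force: 0.7
```

View pics/d.png

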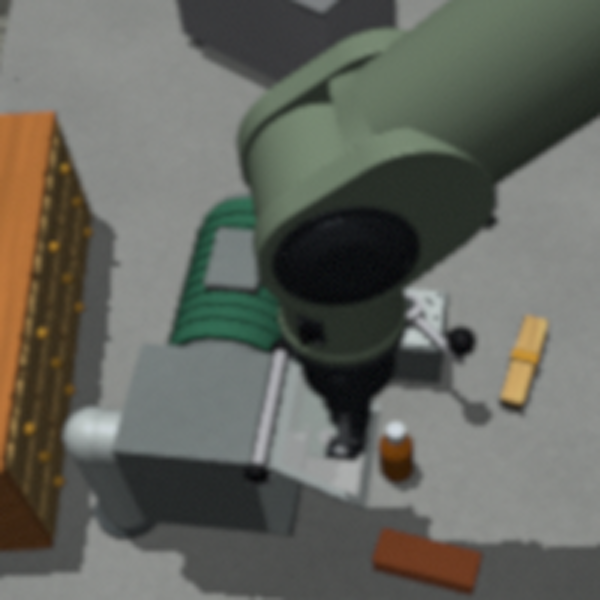

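The shield is well down, with its free edge near crop pixel (365,495) and the fingers pressing its middle near (345,450). I'll ease it on to the stop.

```bash
for i in 1 2 ; do python3 -m handwheel '[{"dx":0,"dy":0,"dz":0.2,"wx":0,"wy":0,"wz":0,"claw":0},{"dx":0,"dy":0,"dz":0.1,"wx":0,"wy":0,"wz":0,"claw":0}]'|egrep "pos|^force|finger"; done
```

```text
position: [0.6314, 0.0714, 0.1772]
force: [-0.4, -0.1, 3.5]
finger_force: 0.7
position: [0.6318, 0.0715, 0.1755]
force: [-8.9, -0.3, 26.6]
finger_force: 12.8
```

```bash
python3 -m handwheel '[{"dx":0,"dy":0,"dz":-0.3,"wx":0,"wy":0,"wz":0,"claw":0},{"dx":0,"dy":0,"dz":0,"wx":0,"wy":0,"wz":0,"claw":0},{"dx":0,"dy":0,"dz":-2,"wx":0,"wy":0,"wz":0,"claw":0},{"dx":0,"dy":0,"dz":-4,"wx":0,"wy":0,"wz":0,"claw":0},{"dx":0,"dy":0,"dz":-4,"wx":0,"wy":0,"wz":0,"claw":0},{"dx":1.7,"dy":-4.55,"dz":0,"wx":0,"wy":0,"wz":0,"claw":0},{"dx":1.7,"dy":-4.55,"dz":0,"wx":0,"wy":0,"wz":0,"claw":0},{"dx":1.7,"dy":-4.55,"dz":0,"wx":0,"wy":0,"wz":0,"claw":0}]'
python3 -m handwheel '[{"dx":0,"dy":0,"dz":0,"wx":0,"wy":0,"wz":0.157,"claw":0},{"dx":0,"dy":0,"dz":0,"wx":0,"wy":0,"wz":0.157,"claw":0},{"dx":0,"dy":0,"dz":0,"wx":0,"wy":0,"wz":0.157,"claw":0},{"dx":0,"dy":0,"dz":0,"wx":0,"wy":0,"wz":0.157,"claw":0},{"dx":0,"dy":0,"dz":0,"wx":0,"wy":0,"wz":0.157,"claw":0},{"dx":0,"dy":0,"dz":0,"wx":0,"wy":0,"wz":0,"claw":0}]'
python3 - <<'E'
from workcell import monitor, optics
import cv2,numpy as np
print(np.round(monitor.observe()["qpos"],2))
f=optics.grab_frame("scene")["frame"][60:260,120:320]
w=optics.grab_frame("wrist")["frame"]
a=cv2.resize(f,(400,400),interpolation=cv2.INTER_CUBIC)
b=cv2.resize(w,(400,300)); 
o=np.zeros((400,800,3),np.uint8);o[:,:400]=a;o[:300,400:]=b
cv2.imwrite("pics/e.png",o)
E
```

```text
clock: 6.78
position: [0.5573, -0.0557, 0.2771]
tool_rot: [-3.141, -0.0, 2.973]
force: [1.1, -1.2, 0.4]
grip_width: -0.0002
finger_force: 0.0
clock: 7.52
position: [0.5582, -0.0544, 0.277]
tool_rot: [-3.141, -0.0, 2.189]
force: [0.5, -0.6, 0.8]
grip_width: -0.0003
finger_force: 0.0
[-0.26  0.39  0.34  1.73 -0.14  1.05  0.75]
```

View pics/e.png

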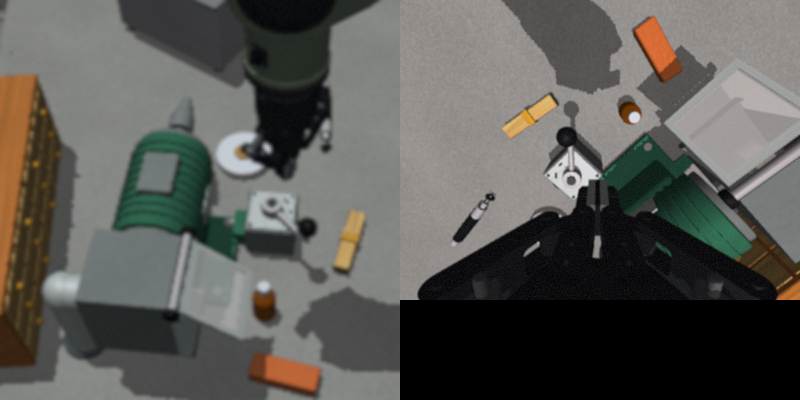

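Run:
```python
from h import *
import h
from workcell import optics
f=optics.grab_frame("wrist"); h.C["wrist"]=(f["fovy"],f["cx"],f["cy"],f["R"],f["t"])
for n in ["lever_ball","oil_bottle"]:
    for m in optics.masks_of(n,"wrist")[:1]:
        c=np.argwhere(m["region"]).mean(0)[::-1]; print(n,m["p"],c,back("wrist",*c,.114 if n=="lever_ball" else .06))
print("axis",back("wrist",171*1.28,181*1.28,.09))
H=np.array([.7031,.0563,.228]);u=np.array([-.986,.168,0]);v=np.array([.168,.986,0])
for q in (0,.1,.2):
    e=q-np.radians(40)
    for sg in(1,-1):
        X=H+.11*np.cos(e)*u+[0,0,.11*np.sin(e)]+sg*.054*v
        p=proj("scene",X);w=proj("wrist",X); print(q,sg,((p-[120,60])*2).round(1),(w/1.28+[400,0]).round(1))
```

```text
lever_ball 0.68 [216.60408781 200.22558668] [ 0.54206072 -0.10708388  0.114     ]
oil_bottle 0.78 [294.03851852 143.83111111] [5.87829260e-01 5.11281617e-04 6.00000000e-02]
axis [ 0.57212228 -0.1529818   0.09      ]
0 1 [240.  338.5] [735.9  58.5]
0 -1 [249.6 269.8] [663.4 123.2]
0.1 1 [244.7 336. ] [737.6  53.1]
0.1 -1 [254.1 266.9] [662.2 120.8]
0.2 1 [248.8 333.2] [740.2  47.8]
0.2 -1 [258.  263.7] [661.4 118.8]
```

Scene and wrist views: the shield corners (wrist half at 737,60 and 664,125) match angle 0, the ball is still at off, and the bottle is unmoved. I'll go down behind the ball.

```bash
python3 -m handwheel '[{"dx":0,"dy":0,"dz":4.4,"wx":0,"wy":0,"wz":0,"claw":0},{"dx":0,"dy":0,"dz":4.4,"wx":0,"wy":0,"wz":0,"claw":0},{"dx":0,"dy":0,"dz":4.4,"wx":0,"wy":0,"wz":0,"claw":0},{"dx":0,"dy":0,"dz":4.4,"wx":0,"wy":0,"wz":0,"claw":0},{"dx":0,"dy":0,"dz":0,"wx":0,"wy":0,"wz":0,"claw":0}]'
for i in 1 2 3; do python3 -m handwheel '[{"dx":0,"dy":-0.5,"dz":0,"wx":0,"wy":0,"wz":0,"claw":0}]' | egrep "pos|^force"; done
```

```text
clock: 8.4
position: [0.5567, -0.0546, 0.0992]
tool_rot: [-3.138, -0.003, 2.189]
force: [0.7, -0.6, 0.3]
grip_width: -0.0002
finger_force: 0.0
position: [0.5549, -0.0576, 0.1027]
force: [0.2, -0.5, 1.3]
position: [0.5507, -0.0607, 0.1031]
force: [-0.0, 0.9, 0.4]
position: [0.5462, -0.0635, 0.1025]
force: [0.1, -0.1, 0.5]
```

```bash
for i in 1 2 3; do python3 -m handwheel '[{"dx":0.22,"dy":-0.69,"dz":0,"wx":0,"wy":0,"wz":-0.08,"claw":0},{"dx":0.22,"dy":-0.69,"dz":0,"wx":0,"wy":0,"wz":-0.08,"claw":0}]' | egrep "pos|^force"; done
```

```text
position: [0.5335, -0.0679, 0.1023]
force: [6.1, 2.7, 0.5]
position: [0.5205, -0.0751, 0.1023]
force: [3.5, 1.2, 1.2]
position: [0.5085, -0.0844, 0.1021]
force: [0.7, -0.3, -1.6]
```

```bash
for i in 1 2 3 4; do python3 -m handwheel '[{"dx":0.22,"dy":-0.69,"dz":0,"wx":0,"wy":0,"wz":-0.08,"claw":0},{"dx":0.22,"dy":-0.69,"dz":0,"wx":0,"wy":0,"wz":-0.08,"claw":0}]' | egrep "pos|^force"; done
```

```text
position: [0.4985, -0.0952, 0.102]
force: [0.8, 0.2, 0.3]
position: [0.4906, -0.1073, 0.102]
force: [0.8, 0.8, -0.9]
position: [0.4849, -0.1198, 0.102]
force: [1.3, 4.9, 1.3]
position: [0.4811, -0.134, 0.102]
force: [-0.1, 2.4, 0.5]
```

```bash
for i in 1 2; do python3 -m handwheel '[{"dx":0.22,"dy":-0.69,"dz":0,"wx":0,"wy":0,"wz":-0.08,"claw":0},{"dx":0,"dy":0,"dz":0,"wx":0,"wy":0,"wz":0,"claw":0}]' | egrep "pos|^force"; done
python3 - <<'E'
from workcell import optics
import cv2
f=optics.grab_frame("scene")["frame"][60:260,120:320]
cv2.imwrite("pics/f.png",cv2.resize(f,(600,600),interpolation=cv2.INTER_CUBIC))
E
```

```text
position: [0.4799, -0.142, 0.1019]
force: [0.2, -0.1, 0.8]
position: [0.4795, -0.1488, 0.1016]
force: [0.4, -0.3, 1.0]
```

View pics/f.png

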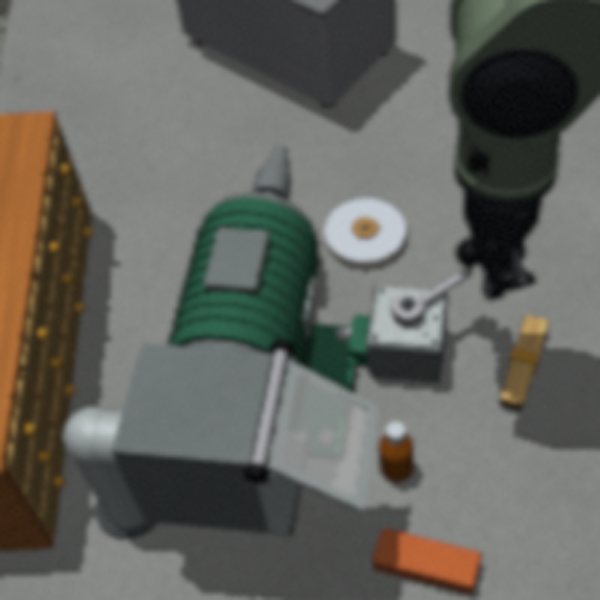

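The lever has swung over: its arm now points to about (465,275), the ball is beside the fingers, and the shield is still down. I'll back off, lift clear and check.

```bash
python3 -m handwheel '[{"dx":0,"dy":1,"dz":0,"wx":0,"wy":0,"wz":0,"claw":0},{"dx":0,"dy":0.5,"dz":-3,"wx":0,"wy":0,"wz":0,"claw":0},{"dx":0,"dy":0,"dz":-5,"wx":0,"wy":0,"wz":0,"claw":0},{"dx":0,"dy":0,"dz":-5,"wx":0,"wy":0,"wz":0,"claw":0},{"dx":0,"dy":5,"dz":0,"wx":0,"wy":0,"wz":0,"claw":0},{"dx":0,"dy":5,"dz":0,"wx":0,"wy":0,"wz":0,"claw":0},{"dx":0,"dy":0,"dz":0,"wx":0,"wy":0,"wz":0,"claw":0},{"dx":0,"dy":0,"dz":0,"wx":0,"wy":0,"wz":0,"claw":0}]'
python3 - <<'E'
from h import *
from workcell import optics
import cv2
f=optics.grab_frame("scene")["frame"][60:260,120:320]
g=optics.grab_frame("top")["frame"][80:250,190:390]
o=np.zeros((400,800,3),np.uint8);o[:,:400]=cv2.resize(f,(400,400),interpolation=cv2.INTER_CUBIC);o[:340,400:]=cv2.resize(g,(400,340),interpolation=cv2.INTER_CUBIC)
cv2.imwrite("pics/g.png",o)
for q in (1.3,1.45,1.571):
    a=-.169+2.356+q;X=np.array([.569+.085*np.cos(a),-.1516+.085*np.sin(a),.114])
    print(q,(proj("scene",X)-[120,60])*2,(proj("top",X)-[190,80])*2+[400,0])
E
```

```text
clock: 12.08
position: [0.4426, -0.0393, 0.2314]
tool_rot: [-3.141, 0.0, -2.816]
force: [-0.1, 0.9, -0.4]
grip_width: -0.0001
finger_force: 0.0
1.3 [319.85376635 175.06830361] [634.25854352 273.00695712]
1.45 [315.91743859 169.63393847] [641.03735831 269.73371703]
1.571 [312.05437698 165.64290932] [646.08779862 266.37525921]
```

View pics/g.png

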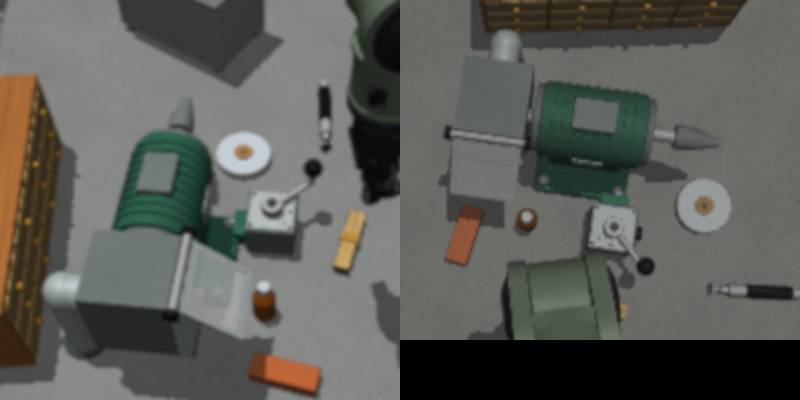

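The ball sits at (313,167) in the scene half and (646,266) in the top half, which matches 1.571. The shield is down, nothing loose has moved, and the arm is clear.

```bash
python3 -c "from workcell import job_done; print(job_done())"
```

```text
the job is handed in; nothing more can be done
None
```

The job is handed in: in the final pictures the shield is down on its stop, the speed lever is at its full-speed stop, no loose thing looks moved, and the arm is clear.

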